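# Clear, align and press home the access panel of the flow hood's pre-filter box

## Robot

A 6-joint arm with a two-finger parallel gripper is mounted at the origin on the work surface. World frame = base frame: x ahead of the robot, y to its left, z up, the work surface at z = 0. Lengths are in m, angles in rad, forces in N, time in s.
With the tool pointing down it reaches from about 0.225 to 0.875 m from the base axis. Payload 3.4 kg.
Tool frame: the origin (TCP) lies between the finger pads; the fingertips stand 25 mm ahead of it and the grasp point (between the pads) lies 6 mm ahead of it; z points along the fingers, y is the line along which they close (so a half turn about z gives the same grasp; the last joint's range is limited). The gripper opens to 85 mm and grips with 20 to 120 N. Pads are 22 mm wide; open, the fingers measure 114 mm over their backs; the gripper's body (76 mm by 85 mm) begins 54 mm behind the grasp point. The pads swing forward as they close: fully open they stand 13 mm farther back than shut.
Start: joints at [-1.331, 0.276, 1.505, -0, 1.361, -0.121], TCP at [0.203, -0.538, 0.256] pointing down, gripper open.
Joint ranges: [-2.89, 2.89], [-0.75, 2.08], [0.22, 2.7], [-1.18, 4.32], [0.11, 2.71], [-2.7, 2.7]. Speed limits (rad/s): [2.57, 2.57, 3.14, 3.14, 3.14, 3.14].

## Interface

Orientations are given as a unit quaternion [w, x, y, z].
In Python, from rig import manip, cams, ticket gives the robot as it stands.
- The arm moves only by the tool step_arm, never from a script. Its argument "increments" is a list of rows, each an object with "dp": the shift along the world's x, y, z each as a share of 0.2 m, from -1 to 1, a list of three; "yaw": the turn about the world's z as a share of 0.15 rad, from -1 to 1; "grip": the opening, from 0 (shut) to 1 (fully open). In form: [{"dp": [tx, ty, tz], "yaw": yaw, "grip": grip}, ...]. A call has 1 to 5 rows; each row shifts and turns the commanded pose from where the row before left it; what a row does not reach is not made up. A row lasts 1/8 s, in which the tool goes at most 62.5 mm and 10.7 degrees, less where a joint would pass 70% of its speed; a pose out of reach is approached as far as the arm can. A call with a number of a shift or a turn outside -1 to 1 is refused whole. A call with a gripper value outside its range is refused whole. The fingers move at their own pace and stop on an object; "squeeze" is the grip in N (left out, the last holds). Time passes only in rows, so rows that do not move let the fingers close. It gives the time, the measured TCP pose, the force, the opening and the grip force at its end, in the units of the state.
- manip.get_state(): the state, without advancing time (a new reading comes with each control period).
- cams.get_image(name): name is "scene" or "top" or "wrist"; returns the picture (384x512x3 uint8, blue, green, red); there is no depth.
- cams.get_calibration(name): a dict with "fx", "fy", "cx", "cy" (pixels), "k1" (the pictures are not rectified: a ray, as slopes to the right and down, at radius r is drawn at 1 + k1 r^2 times it, then the intrinsics apply), "extrinsics" (4x4, takes a point from camera to world coordinates). Camera axes: x right, y up, looking along -z (the intrinsics and any distortion apply to the point x, -y, -z); pixel columns grow to the right and rows downward; lengths in m; the calibration is good to about 2 mm. A picture is of the moment at which its call begins: read the wrist's pose just before it. get_calibration takes no time and is no camera call; for the wrist camera it gives the pose at the moment of the call.
- ticket.sign_off(): hands the job in; it is judged then, once.
The state is a dict: "clock": time; "qpos": joint angles; "qd": joint speeds; "effort": joint torques, N m; "position": TCP position; "ee_rot": TCP orientation; "contact_force": force on the tool from outside, world axes, zero at the start; "moment": the same for the moment, N m; "width": finger opening in m; "gripper_force": force on a finger pad.
Only numpy, scipy, OpenCV 4.12 (cv2) and the standard library are available. Lean on these libraries where they do the work, as an engineer would, in place of code of your own. Each camera call takes 0.05 s, during which the arm holds its last target. There are 200 camera calls.

## Task

A square bottle has toppled onto the raised access panel of the pre-filter box: first stand it upright, cap up, wholly on the flat steel tray and let go of it. Then turn the slotted quarter-turn fastener on the panel until its slot lines up with the two index marks, and after that press the panel down with the fingers until it is fully home against its frame. Finish while still holding the panel pressed down, and leave the other things on the bench where they are.

Things in the scene. Friction and masses are not known exactly. Their poses are not given: they have to be found in the camera images.
- bottle_mid (a point): Centre of the main part, 48x48x76 mm, of a white square bottle lying on the panel, cap roughly away from the robot; then a short shoulder and a round grey cap 30 mm across; 100 mm in all, about 0.25 kg. This point: 38 mm from the flat foot, 62 mm from the cap's top, 24 mm from the sides. x axis runs foot to cap (up when upright); z starts up. Stands 38 mm above its support.
- tray_top (a point): centre of the top face of the flat square steel tray (a plain plate without a rim) fixed on the bench on the robot's left; 180 x 180 mm, 6 mm thick, top 6 mm above the bench; x and y along its edges, z up.
- housing_top (a point): Centre of the top of the fixed white pre-filter box's aluminium frame, 75 mm above the bench, z up; box 190 mm along its x, 300 mm along y. The grey panel, same outline, 6 mm thick, floats on springs 8 mm above the frame (its top 89 mm above the bench). The fastener's axis is at x 0, y +100 mm from here, round a fixed stud whose 26 mm bar lies along the box's x.
- panel (a joint): How far the panel is pressed down, m: 0 = floating 8 mm above the frame, 0.008 = fully home against the frame. Spring force about 6 N at the start, 11 N fully home. Unless the fastener's slot is in line with the index marks, the stud's bar blocks it after about 1 mm.
- panel_press (a point): point on the panel's top face, in the wide bare part of the panel where the bottle starts; good place to press, moves down with the panel; axes as the box. Clear for at least 85 mm in x and 100 mm in y on both sides once the bottle is gone.
- fastener (a joint): Turn of the fastener, rad, growing clockwise seen from above: 0 = slot square to the index marks (along the box's y), 1.571 = slot in line with them and the stud's bar (along the box's x). Starts at 0.1 to 0.6. Free from -0.2 to 1.95 with light friction (0.05 N m), no click or stop at alignment; stays where it is left.
- fastener_grip (a point): On the fastener's axis, 24 mm above the panel's top, 10 mm below the fastener's top. Aluminium: two parallel upright cheeks 9 mm thick, 40 mm long, 34 mm above the panel, a 9 mm slot between; 27 mm over the outer faces. Low flanges 45 mm across. y axis along slot and cheeks, x across (pinch this way), z up. Index marks: two dark 32 mm lines on the panel, either side of it along the box's x.
- dish_stack: stack of four clear covered culture dishes, 94 mm across, 64 mm tall, on the bench beyond the box and tray; origin at the centre of its underside
- dish_pair: two stacked clear covered culture dishes, 94 mm across, 32 mm tall, on the bench near the robot; origin at the centre of its underside
- glass_dish: empty shallow round glass dish, 100 mm across, 18 mm tall, on the bench beyond the tray; origin at the centre of its underside
- jar: amber glass jar, 60 mm across, 70 mm tall, on the bench to the left; origin at the centre of its underside
- wash_bottle: round white bottle with black cap, 66 mm across, 170 mm tall, standing on the bench to the left; origin at the centre of its underside
There are look-alikes about, which are no part of the job. Leave any green or yellow look-alike of the part that bears bottle_mid alone.

How it is judged:
On the way, in this order (a step that is already met when the one before it is completed fails the run):
1. the bottle stands upright on the tray, released and at rest (angle between bottle_mid's own x axis and vertical below 0.12 rad and x of bottle_mid in the frame of tray_top between -0.066 and 0.066 m and y of bottle_mid in the frame of tray_top between -0.066 and 0.066 m and z of bottle_mid in the frame of tray_top between 0.031 and 0.045 m and contact force between bottle and the fingers below 0.1 N and linear speed of bottle below 0.03 m/s), for 0.3 s.
2. the fastener's slot is in line with the index marks, within 0.17 rad (value of joint fastener between 1.4008 and 1.7408 rad), for 0.2 s.
At the end, for the whole second after the job is handed in: Bottle upright within 0.12 rad, untouched, at rest, its axis within 66 mm of the tray's centre along both edges; slot within 0.17 rad of the index marks; panel at least 6.5 of its 8 mm down with the fingers pressing on it by more than 5 N (all of step 1 and all of step 2 and value of joint panel above 0.0065 m and contact force between the fingers and panel above 5 N); the arm keeps its last pose, push and grip.
It fails at once if another thing on the bench is pushed more than 40 mm away or tipped over (distance of any of dish_stack, dish_pair, glass_dish, jar, wash_bottle from where it was at the start of the episode above 0.04 m or angle between any of dish_stack, dish_pair, glass_dish, jar, wash_bottle's own z axis and vertical above 0.5 rad).
It also fails if it takes over 64 s, if anything falls off the work surface, if the arm or the gripper's body presses on something with over 40 N, if the wrist force passes 120 N, or if a joint passes its speed limit or range.

## Working session

There is one attempt and no reset: what is moved stays moved. The work goes in short steps, Python scripts to look and compute and a tool call to move; the robot and the scene stay as the last step left them, time stands still between calls to the robot, and variables do not carry over. Pictures are saved under pics/ and viewed, at most 10 in all, crops included, and the job is handed in when it is done.

Besides the shell and the picture viewer there is one more tool, called after ">>>" as name([rows], argument=value, ...), one row to a line, values as JSON. step_arm: Moves the arm, as the interface text tells. Shift numbers are shares of 0.2 m and turn numbers shares of 0.15 rad, none past 1 either way. Its arguments: {"type":"object","properties":{"increments":{"type":"array"},"squeeze":{"type":"number"}},"required":["increments"]}

```bash
mkdir -p pics; cat > h.py <<'E'
import numpy as np, cv2
from rig import manip, cams, ticket
def K(c): return np.array([[c['fx'],0,c['cx']],[0,c['fy'],c['cy']],[0,0,1.]])
def back(c,px,z):
    """pixels -> world points on plane z"""
    px=np.array(px,float).reshape(-1,1,2)
    n=cv2.undistortPoints(px,K(c),np.array([c['k1'],0,0,0,0.]))[:,0]
    E=np.array(c['extrinsics']); d=np.c_[n[:,0],-n[:,1],-np.ones(len(n))]@E[:3,:3].T; o=E[:3,3]
    return o+d*((np.broadcast_to(z,len(n))-o[2])/d[:,2])[:,None]
def proj(c,P):
    E=np.array(c['extrinsics']); q=(np.array(P,float)-E[:3,3])@E[:3,:3]
    q=q*[1,-1,-1]
    return cv2.projectPoints(q.reshape(-1,1,3),np.zeros(3),np.zeros(3),K(c),np.array([c['k1'],0,0,0,0.]))[0][:,0]
def snap(cam,name,crop=None,s=1):
    im=cams.get_image(cam)
    cv2.imwrite('pics/raw_'+name+'.png',im)
    if crop: x0,y0,x1,y1=crop; im=im[y0:y1,x0:x1]
    cv2.imwrite('pics/'+name+'.png',cv2.resize(im,None,fx=s,fy=s,interpolation=cv2.INTER_CUBIC))
E
python3 - <<'E'
from h import *
snap('top','t1',s=1.5); snap('scene','s1',s=1.5)
for n in('top','scene'):
    c=cams.get_calibration(n); print(n,c['fx'],np.round(c['extrinsics'],3).tolist())
print(manip.get_state())
E
```

```text
top 351.2134333882598 [[0.013, 0.999, -0.03, 0.51], [-1.0, 0.013, -0.021, 0.011], [-0.021, 0.031, 0.999, 1.276], [0.0, 0.0, 0.0, 1.0]]
scene 496.2293938643728 [[-0.471, -0.68, 0.562, 1.367], [0.882, -0.362, 0.301, 0.478], [-0.002, 0.638, 0.77, 1.198], [0.0, 0.0, 0.0, 1.0]]
{'clock': 0.1, 'qpos': array([-1.33100294e+00,  2.76543722e-01,  1.50600430e+00, -1.39891590e-05,
        1.36069147e+00, -1.21011941e-01]), 'qd': array([-6.94824054e-04, -1.99487679e-03, -2.37533032e-03, -1.36874059e-03,
        7.57264573e-05, -1.03824453e-04]), 'effort': array([ 1.03030517e-03, -4.17700410e+01, -2.46404940e+01, -2.48930437e-04,
        5.79579355e-03,  3.06789325e-06]), 'position': array([ 0.20287357, -0.53756787,  0.25552023]), 'ee_rot': array([-8.21562669e-04,  9.83770928e-01,  1.79427098e-01, -5.57022896e-05]), 'contact_force': array([-0.61974199,  0.29192015,  0.32892578]), 'moment': array([ 0.00465233, -0.01318543, -0.02611444]), 'gripper_force': 0.0, 'width': 0.08582722674108562}
```

View pics/t1.png

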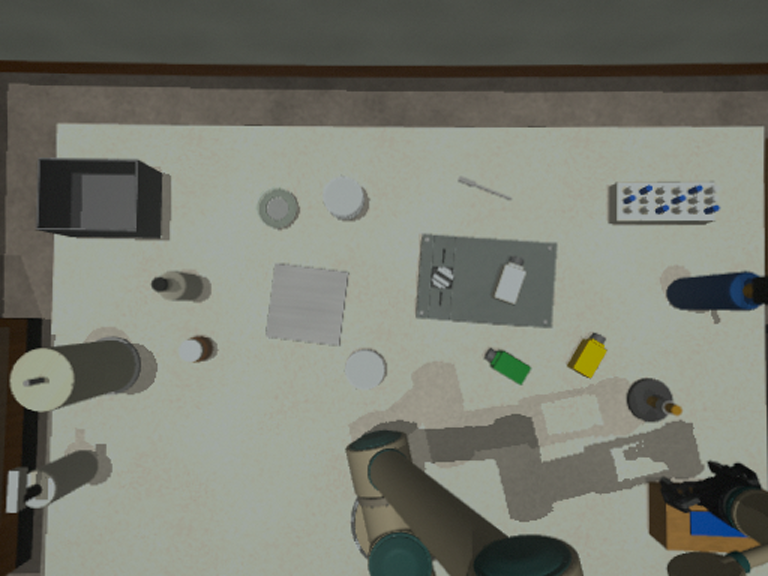

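View pics/s1.png

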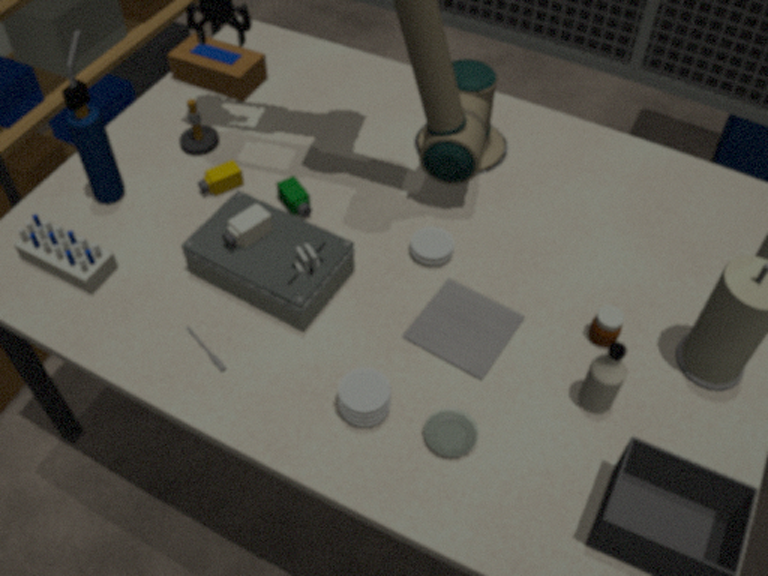

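The top view shows the box at about (487,281), with the white bottle on it, cap at (516,261) and foot at (507,300). The fastener is at (442,277) and the tray's corners are at (272,264), (348,271), (340,346) and (266,337). The scene view agrees with this.

```bash
python3 - <<'E'
from h import *
im=cv2.imread('pics/raw_t1.png')[150:225,270:380]; cv2.imwrite('pics/c1.png',cv2.resize(im,None,fx=7,fy=7,interpolation=cv2.INTER_CUBIC))
c=cams.get_calibration('top')
f=lambda p,z:back(c,np.array(p)/1.5,z)
t=f([(274,264),(348.5,270.5),(340.5,346),(266,337)],.006); print('tray',t.mean(0).round(4),t.round(3).tolist())
b=f([(422,235),(557,243),(551,327),(416,317)],.089); print('box',b.mean(0).round(4),b.round(3).tolist())
for i,j in((0,1),(3,2),(1,2),(0,3)):
  for n,q in(('tray',t),('box',b)): d=q[j]-q[i]; print(n,np.degrees(np.arctan2(d[1],d[0])).round(1),np.linalg.norm(d).round(3))
E
```

```text
tray [0.5109 0.2261 0.006 ] [[0.607, 0.308, 0.006], [0.594, 0.128, 0.006], [0.412, 0.144, 0.006], [0.431, 0.324, 0.006]]
box [ 0.5697 -0.1897  0.089 ] [[0.67, -0.045, 0.089], [0.655, -0.346, 0.089], [0.468, -0.334, 0.089], [0.485, -0.034, 0.089]]
tray -94.3 0.181
box -92.9 0.302
tray -96.1 0.181
box -93.4 0.301
tray 174.8 0.183
box 176.2 0.188
tray 174.9 0.177
box 176.5 0.185
```

View pics/c1.png

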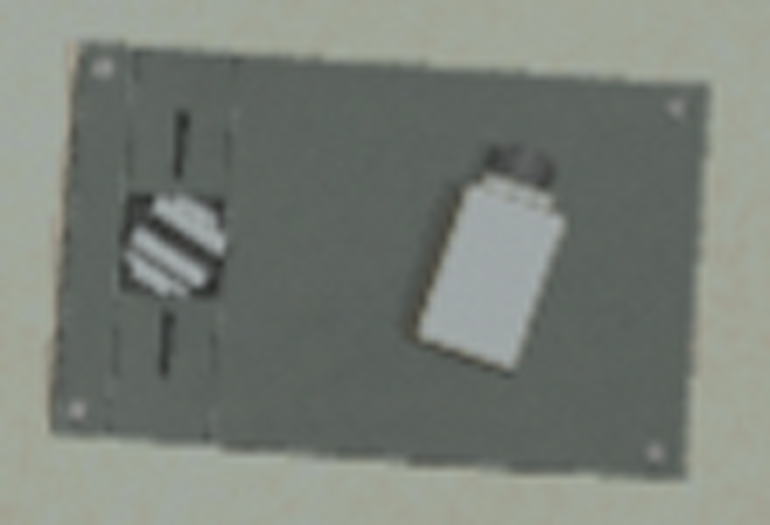

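```bash
python3 - <<'E'
from h import *
c=cams.get_calibration('top')
f=lambda p,z:back(c,np.array(p)/7+[270-.4,150-.4],z)
a=f([(420,338),(514,370),(567,222),(472,187)],.137); print(a.round(4).tolist(), a.mean(0))
ax=(a[2]+a[3]-a[0]-a[1])/2; print(np.linalg.norm(ax),np.degrees(np.arctan2(ax[1],ax[0])))
u=ax/np.linalg.norm(ax); foot=(a[0]+a[1])/2; print('cap pred',foot+u*.093, 'mid',foot+.038*u)
print('cap',f([(522,166)],.125))
fa=f([(175,245),(182,110),(165,375)],[.123,.089,.089]);print('fast',fa.round(4).tolist())
b=np.array([.5697,-.1897]);t=np.radians(-3.5);print('fast pred',b+.1*np.array([-np.sin(t),np.cos(t)]))
E
```

```text
[[0.5321, -0.1995, 0.137], [0.518, -0.2425, 0.137], [0.5864, -0.2663, 0.137], [0.6021, -0.2228, 0.137]] [ 0.55964911 -0.23276132  0.137     ]
0.07306700958644367 -18.786036499948768
cap pred [ 0.61310751 -0.25094551  0.137     ] mid [ 0.56103748 -0.23323359  0.137     ]
cap [[ 0.61308545 -0.24828257  0.125     ]]
fast [[0.5745, -0.0878, 0.123], [0.6417, -0.0934, 0.089], [0.5137, -0.0866, 0.089]]
fast pred [ 0.57580485 -0.08988652]
```

The white bottle's axis is at about −18.8°, with the cap near (0.613, −0.250). The slot in the crop runs from (150,220) to (222,262), so the fastener joint is at about 0.46 rad. I'm moving over the bottle.

>>> step_arm([
  {"dp": [0.205,0.144,0],"yaw": -0.46,"grip": 1},
  {"dp": [0.205,0.144,0],"yaw": -0.46,"grip": 1},
  {"dp": [0.205,0.144,0],"yaw": -0.46,"grip": 1},
  {"dp": [0.205,0.144,0],"yaw": -0.46,"grip": 1},
  {"dp": [0.205,0.144,0],"yaw": -0.46,"grip": 1},
], squeeze=20)

```text
clock: 0.72
position: [0.409, -0.3928, 0.2559]
ee_rot: [-0.0, 1.0, 0.007, -0.0]
contact_force: [-0.5, -0.6, 0.3]
width: 0.0856
gripper_force: 0.0
```

>>> step_arm([
  {"dp": [0.205,0.144,0],"yaw": -0.46,"grip": 1},
  {"dp": [0.205,0.144,0],"yaw": -0.46,"grip": 1},
  {"dp": [0.205,0.144,0],"yaw": -0.46,"grip": 1},
  {"dp": [0.205,0.144,0],"yaw": -0.46,"grip": 1},
  {"dp": [0.205,0.144,0],"yaw": -0.46,"grip": 1},
])

```text
clock: 1.35
position: [0.614, -0.2488, 0.2558]
ee_rot: [0.0, 0.986, -0.165, -0.0]
contact_force: [0.6, -0.4, 0.1]
width: 0.0854
gripper_force: 0.0
```

```bash
cat >> h.py <<'E'
from scipy.spatial.transform import Rotation as R
def st():
    s=manip.get_state(); q=s['ee_rot']; x=R.from_quat(np.r_[q[1:],q[0]]).as_matrix()[:,0]
    print('t',round(s['clock'],2),'p',s['position'].round(4),'yaw',np.degrees(np.arctan2(x[1],x[0])).round(2),'F',s['contact_force'].round(2),'w',round(s['width'],4),'g',round(s['gripper_force'],1),'q6',s['qpos'][5].round(2))
E
python3 - <<'E'
from h import *
st(); snap('wrist','w1',s=1.5); st()
c=cams.get_calibration('wrist'); print(np.round(c['extrinsics'],3).tolist(),proj(c,[[.613,-.25,.113],[.561,-.233,.137]])*1.5)
E
```

```text
t 1.35 p [ 0.614  -0.2488  0.2558] yaw -18.98 F [ 0.6  -0.37  0.13] w 0.0854 g 0.0 q6 1.41
t 1.4 p [ 0.6195 -0.2444  0.2552] yaw -18.87 F [4.62 1.5  0.68] w 0.0852 g 0.0 q6 1.42
[[-0.324, 0.908, 0.264, 0.687], [-0.946, -0.309, -0.097, -0.27], [-0.007, -0.282, 0.96, 0.373], [0.0, 0.0, 0.0, 1.0]] [[388.95369925 290.08869223]
 [390.46376952 402.5219729 ]]
```

View pics/w1.png

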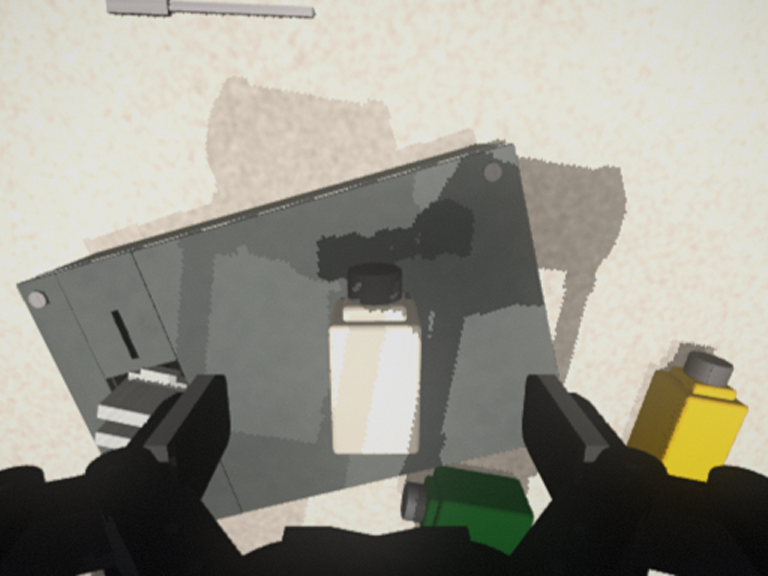

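The wrist view shows the cap at (375,284) and the body from (330,325) to (420,453), aligned with the tool. The picture was taken while the arm was still settling, so I correct for that shift.

```bash
python3 - <<'E'
from h import *
st(); c=cams.get_calibration('wrist'); s=manip.get_state()
E=np.array(c['extrinsics']); E[:3,3]+=np.array([.614,-.2488,.2558])-s['position']; c['extrinsics']=E
print(back(c,np.array([(375,286),(330,325),(421,325),(418,453),(333,453)])/1.5,[.116,.137,.137,.137,.137]).round(4))
E
```

```text
t 1.4 p [ 0.6195 -0.2444  0.2552] yaw -18.87 F [4.62 1.5  0.68] w 0.0852 g 0.0 q6 1.42
[[ 0.6128 -0.2483  0.116 ]
 [ 0.6064 -0.2222  0.137 ]
 [ 0.5916 -0.2657  0.137 ]
 [ 0.5213 -0.2419  0.137 ]
 [ 0.5361 -0.1979  0.137 ]]
```

>>> step_arm([
  {"dp": [0.015,0,0],"yaw": 0,"grip": 1},
  {"dp": [0,0,-0.2],"yaw": 0,"grip": 1},
  {"dp": [0,0,-0.2],"yaw": 0,"grip": 1},
  {"dp": [0,0,-0.2],"yaw": 0,"grip": 1},
  {"dp": [0,0,-0.08],"yaw": 0,"grip": 1},
])

```text
clock: 2.02
position: [0.6134, -0.2504, 0.1177]
ee_rot: [-0.001, 0.986, -0.164, -0.003]
contact_force: [-0.0, 0.1, 0.6]
width: 0.0854
gripper_force: 0.0
```

>>> step_arm([
  {"dp": [0,0,0],"yaw": 0,"grip": 1},
  {"dp": [0,0,0],"yaw": 0,"grip": 1},
])

```text
clock: 2.28
position: [0.6168, -0.251, 0.1221]
ee_rot: [0.001, 0.986, -0.164, 0.001]
contact_force: [0.5, 0.1, 0.6]
width: 0.0851
gripper_force: 0.0
```

>>> step_arm([
  {"dp": [0,0.005,-0.01],"yaw": 0,"grip": 0.6},
  {"dp": [0,0,0],"yaw": 0,"grip": 0.35},
  {"dp": [0,0,0],"yaw": 0,"grip": 0},
  {"dp": [0,0,0],"yaw": 0,"grip": 0},
  {"dp": [0,0,0],"yaw": 0,"grip": 0},
], squeeze=20)

```text
clock: 2.9
position: [0.6163, -0.2491, 0.1188]
ee_rot: [0.0, 0.986, -0.164, 0.0]
contact_force: [-1.1, -0.1, 3.7]
width: 0.0293
gripper_force: 21.1
```

>>> step_arm([
  {"dp": [0,0,0],"yaw": 0,"grip": 0},
  {"dp": [0,0,0],"yaw": 0,"grip": 0},
])

```text
clock: 3.15
position: [0.6163, -0.2491, 0.1186]
ee_rot: [0.0, 0.986, -0.164, 0.0]
contact_force: [0.1, 0.0, 3.7]
width: 0.0291
gripper_force: 21.1
```

>>> step_arm([
  {"dp": [0,0,0.1],"yaw": 0,"grip": 0},
  {"dp": [0,0,0.15],"yaw": 0,"grip": 0},
  {"dp": [0,0,0.15],"yaw": 0,"grip": 0},
  {"dp": [0,0,0.15],"yaw": 0,"grip": 0},
  {"dp": [0,0,0.15],"yaw": 0,"grip": 0},
])

```text
clock: 3.78
position: [0.6155, -0.2488, 0.2577]
ee_rot: [-0.0, 0.986, -0.164, -0.001]
contact_force: [0.0, -0.2, -2.4]
width: 0.0292
gripper_force: 22.3
```

>>> step_arm([
  {"dp": [0,0,0],"yaw": 0,"grip": 0},
  {"dp": [0,0,0],"yaw": 0,"grip": 0},
  {"dp": [0,0,0],"yaw": 0,"grip": 0},
])

```text
clock: 4.15
position: [0.6151, -0.2486, 0.2559]
ee_rot: [-0.001, 0.986, -0.164, -0.002]
contact_force: [0.0, 0.2, -2.8]
width: 0.029
gripper_force: 22.2
```

```bash
python3 - <<'E'
from h import *
snap('scene','s2',(90,40,290,240),3); st()
E
```

```text
t 4.2 p [ 0.6153 -0.2487  0.2563] yaw -18.86 F [-0.04  0.59 -3.34] w 0.0289 g 22.2 q6 1.41
```

View pics/s2.png

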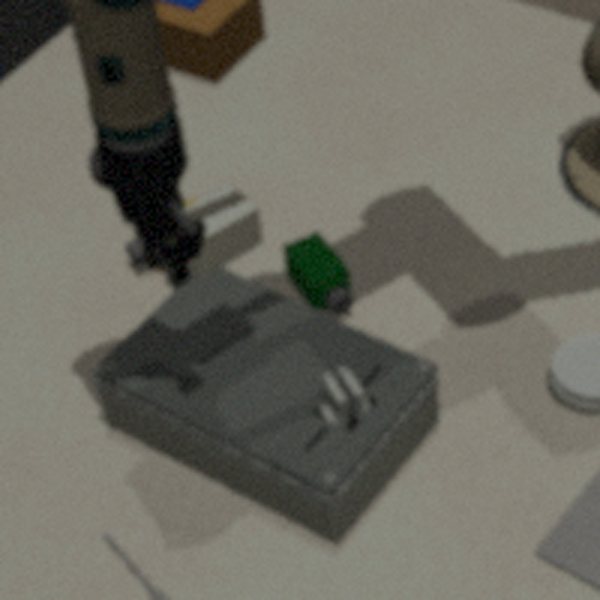

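The crop shows the bottle held by its cap and still lying almost horizontal, body around (225,225). Pad friction is holding it up. I'll use the wrist moment as a tilt gauge and jerk upward so the foot swings down.

```bash
cat >> h.py <<'E'
def mom():
    st(); m=manip.get_state()['moment']; a=np.radians(-18.9)
    print('moment',m.round(3),'about pinch axis',round(float(m@[np.sin(-a),np.cos(a),0]),3))
E
python3 -c "
from h import *
mom()"
```

```text
t 4.2 p [ 0.6153 -0.2487  0.2563] yaw -18.86 F [-0.04  0.59 -3.34] w 0.0289 g 22.2 q6 1.41
moment [-0.043 -0.112  0.034] about pinch axis -0.119
```

>>> step_arm([
  {"dp": [0,0,0.31],"yaw": 0,"grip": 0},
  {"dp": [0,0,-0.31],"yaw": 0,"grip": 0},
  {"dp": [0,0,0.31],"yaw": 0,"grip": 0},
  {"dp": [0,0,0],"yaw": 0,"grip": 0},
  {"dp": [0,0,0],"yaw": 0,"grip": 0},
])

```text
clock: 4.82
position: [0.6182, -0.2502, 0.3224]
ee_rot: [0.001, 0.986, -0.164, 0.003]
contact_force: [0.4, -0.5, -2.0]
width: 0.0294
gripper_force: 22.3
```

```bash
python3 -c "
from h import *
mom()"
```

```text
t 4.83 p [ 0.6182 -0.2502  0.3224] yaw -18.87 F [ 0.4  -0.46 -1.99] w 0.0294 g 22.3 q6 1.41
moment [-0.04  -0.149  0.01 ] about pinch axis -0.154
```

>>> step_arm([
  {"dp": [-0.05,0.24,0],"yaw": 0,"grip": 0},
  {"dp": [-0.05,0.24,0],"yaw": 0,"grip": 0},
  {"dp": [-0.05,0.24,0],"yaw": 0,"grip": 0},
  {"dp": [-0.05,0.24,0],"yaw": 0,"grip": 0},
  {"dp": [-0.05,0.24,0],"yaw": 0,"grip": 0},
])

```text
clock: 5.45
position: [0.569, -0.008, 0.3228]
ee_rot: [-0.0, 0.986, -0.164, 0.004]
contact_force: [1.1, -0.1, -1.8]
width: 0.0294
gripper_force: 22.3
```

>>> step_arm([
  {"dp": [-0.05,0.24,0],"yaw": 0,"grip": 0},
  {"dp": [-0.05,0.24,0],"yaw": 0,"grip": 0},
  {"dp": [-0.05,0.24,-0.15],"yaw": 0,"grip": 0},
  {"dp": [-0.05,0.24,-0.2],"yaw": 0,"grip": 0},
  {"dp": [-0.05,0.24,-0.2],"yaw": 0,"grip": 0},
])

```text
clock: 6.08
position: [0.5199, 0.2325, 0.2128]
ee_rot: [-0.002, 0.986, -0.164, 0.004]
contact_force: [0.0, 0.5, -1.8]
width: 0.0289
gripper_force: 22.4
```

>>> step_arm([
  {"dp": [0,0,-0.2],"yaw": 0,"grip": 0},
  {"dp": [0,0,0],"yaw": 0,"grip": 0},
  {"dp": [0,0,0],"yaw": 0,"grip": 0},
  {"dp": [0,0,0],"yaw": 0,"grip": 0.25},
  {"dp": [0,0,0],"yaw": 0,"grip": 0.3},
])

```text
clock: 6.7
position: [0.5175, 0.2296, 0.173]
ee_rot: [-0.001, 0.986, -0.164, 0.001]
contact_force: [-0.1, 0.2, -2.2]
width: 0.0289
gripper_force: 22.5
```

```bash
python3 -c "
from h import *
mom()"
```

```text
t 6.7 p [0.5175 0.2296 0.173 ] yaw -18.92 F [-0.13  0.16 -2.2 ] w 0.0289 g 22.5 q6 2.2
moment [-0.032 -0.079 -0.013] about pinch axis -0.085
```

>>> step_arm([
  {"dp": [0,0,-0.12],"yaw": 0,"grip": 0.3},
  {"dp": [0,0,-0.12],"yaw": 0,"grip": 0.3},
  {"dp": [0,0,0],"yaw": 0,"grip": 0.32},
  {"dp": [0,0,0],"yaw": 0,"grip": 0.325},
])

```text
clock: 7.2
position: [0.5171, 0.2299, 0.1245]
ee_rot: [-0.0, 0.986, -0.164, 0.001]
contact_force: [0.4, -0.6, -2.2]
width: 0.0292
gripper_force: 22.4
```

>>> step_arm([
  {"dp": [0,0,0],"yaw": 0,"grip": 0.33},
])

```text
clock: 7.32
position: [0.5172, 0.2301, 0.1247]
ee_rot: [-0.001, 0.986, -0.164, 0.001]
contact_force: [0.5, 0.5, -2.8]
width: 0.0288
gripper_force: 22.4
```

>>> step_arm([
  {"dp": [0,0,0],"yaw": 0,"grip": 0.335},
])

```text
clock: 7.45
position: [0.5168, 0.23, 0.1242]
ee_rot: [-0.0, 0.986, -0.164, 0.001]
contact_force: [-0.2, 0.3, -1.6]
width: 0.0294
gripper_force: 22.4
```

```bash
python3 -c "
from h import *
mom()"
```

```text
t 7.45 p [0.5168 0.23   0.1242] yaw -18.86 F [-0.15  0.32 -1.64] w 0.0294 g 22.4 q6 2.2
moment [-0.087 -0.076 -0.007] about pinch axis -0.1
```

>>> step_arm([
  {"dp": [0,0,0],"yaw": 0,"grip": 0.338},
])

```text
clock: 7.58
position: [0.5164, 0.2299, 0.1238]
ee_rot: [-0.0, 0.986, -0.164, 0.0]
contact_force: [0.3, -0.9, -2.3]
width: 0.0295
gripper_force: 22.4
```

>>> step_arm([
  {"dp": [0,0,0],"yaw": 0,"grip": 0.341},
])

```text
clock: 7.7
position: [0.5162, 0.2298, 0.1234]
ee_rot: [0.0, 0.986, -0.164, 0.0]
contact_force: [-1.1, -0.5, -3.2]
width: 0.0289
gripper_force: 21.1
```

>>> step_arm([
  {"dp": [0,0,0],"yaw": 0,"grip": 0.344},
])

```text
clock: 7.82
position: [0.5162, 0.2298, 0.1233]
ee_rot: [0.0, 0.986, -0.164, -0.0]
contact_force: [0.4, 1.1, -2.3]
width: 0.0295
gripper_force: 14.6
```

The grip force falls gradually with the opening command, so I can loosen it finely and watch the moment.

>>> step_arm([
  {"dp": [0,0,0],"yaw": 0,"grip": 0.3455},
  {"dp": [0,0,0],"yaw": 0,"grip": 0.3455},
])

```text
clock: 8.07
position: [0.5162, 0.2298, 0.1232]
ee_rot: [0.0, 0.986, -0.164, -0.0]
contact_force: [0.2, 0.2, -2.9]
width: 0.0296
gripper_force: 11.5
```

>>> step_arm([
  {"dp": [0,0,0],"yaw": 0,"grip": 0.3465},
  {"dp": [0,0,0],"yaw": 0,"grip": 0.3465},
])

```text
clock: 8.32
position: [0.5162, 0.2298, 0.1233]
ee_rot: [0.0, 0.986, -0.164, -0.0]
contact_force: [0.3, 0.2, -1.9]
width: 0.0301
gripper_force: 9.6
```

```bash
python3 -c "
from h import *
mom()"
```

```text
t 8.32 p [0.5162 0.2298 0.1233] yaw -18.86 F [ 0.25  0.24 -1.88] w 0.0301 g 9.6 q6 2.2
moment [-0.112 -0.093  0.018] about pinch axis -0.124
```

>>> step_arm([
  {"dp": [0,0,0],"yaw": 0,"grip": 0.3475},
  {"dp": [0,0,0],"yaw": 0,"grip": 0.3475},
])

```text
clock: 8.57
position: [0.5162, 0.2298, 0.1233]
ee_rot: [0.0, 0.986, -0.164, -0.0]
contact_force: [-0.5, -0.0, -2.7]
width: 0.0296
gripper_force: 7.8
```

>>> step_arm([
  {"dp": [0,0,0],"yaw": 0,"grip": 0.3483},
  {"dp": [0,0,0],"yaw": 0,"grip": 0.3483},
])

```text
clock: 8.82
position: [0.5162, 0.2298, 0.1233]
ee_rot: [0.0, 0.986, -0.164, -0.0]
contact_force: [-0.2, -0.1, -1.5]
width: 0.0296
gripper_force: 5.2
```

```bash
python3 -c "
from h import *
mom()"
```

```text
t 8.82 p [0.5162 0.2298 0.1233] yaw -18.86 F [-0.19 -0.1  -1.49] w 0.0296 g 5.2 q6 2.2
moment [-0.034 -0.124 -0.049] about pinch axis -0.129
```

```bash
python3 - <<'E'
from h import *
c=cams.get_calibration('scene'); u=proj(c,[[.516,.23,.117]])[0].astype(int); print(u)
snap('scene','s3',(int(u[0]-75),int(u[1]-60),int(u[0]+75),int(u[1]+52)),5); mom()
E
```

```text
[312 193]
t 8.88 p [0.5162 0.2298 0.1233] yaw -18.86 F [-0.8   0.07 -1.58] w 0.0301 g 4.2 q6 2.2
moment [-0.001 -0.031  0.034] about pinch axis -0.03
```

View pics/s3.png

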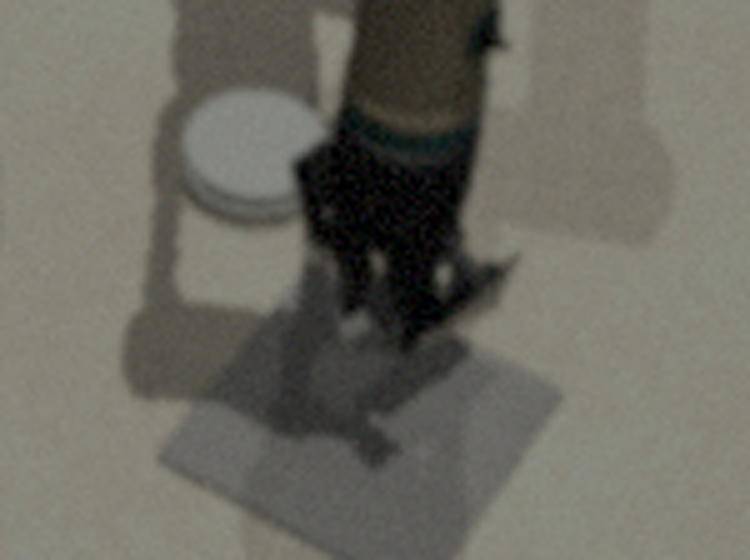

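The picture is dark. It shows the gripper over the tray with a bit of white bottle at (355,320), behind the fingers. The moment has dropped, so the bottle is probably swinging; I check again.

>>> step_arm([
  {"dp": [0,0,0],"yaw": 0,"grip": 0.3483},
])

```text
clock: 9.0
position: [0.5159, 0.2299, 0.1233]
ee_rot: [0.0, 0.986, -0.164, -0.0]
contact_force: [-0.5, 0.2, 0.0]
width: 0.0296
gripper_force: 0.0
```

```bash
python3 - <<'E'
from h import *
mom(); snap('wrist','w2'); mom(); snap('top','t2')
E
```

```text
t 9.0 p [0.5159 0.2299 0.1233] yaw -18.87 F [-0.45  0.19  0.02] w 0.0296 g 0.0 q6 2.2
moment [ 0.011 -0.019 -0.012] about pinch axis -0.014
t 9.05 p [0.5162 0.2299 0.1235] yaw -18.86 F [ 0.05 -0.05  0.42] w 0.0297 g 0.0 q6 2.2
moment [-0.005 -0.001 -0.012] about pinch axis -0.003
```

View pics/w2.png

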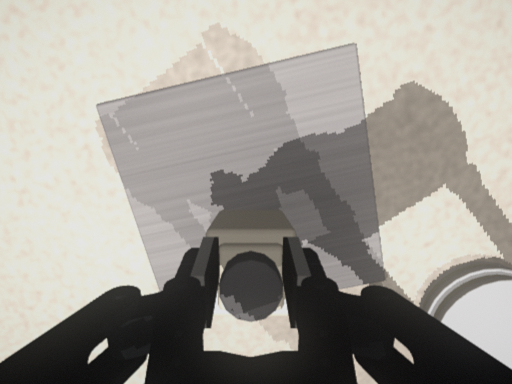

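The wrist picture shows the cap face-on at (251,285) with the shoulder behind it. The bottle has swung upright and slid down out of the pads. I check that it is standing still.

```bash
python3 - <<'E'
from h import *
c=cams.get_calibration('wrist'); a=cv2.imread('pics/raw_w2.png'); b=cams.get_image('wrist'); b2=cams.get_image('wrist')
cv2.imwrite('pics/raw_w3.png',b2)
print(np.abs(a.astype(int)-b2)[180:330,190:310].mean(),np.abs(b.astype(int)-b2)[180:330,190:310].mean()); mom()
P=back(c,[(251,285)],.106)[0]; print('cap',P)
# predicted projection for a vertical bottle: cap circle & foot/shoulder square (yaw -18.9)
for y in(-18.9,):
  r=np.radians(y); M=np.array([[np.cos(r),-np.sin(r)],[np.sin(r),np.cos(r)]])
  sq=np.array([(24,24),(24,-24),(-24,-24),(-24,24)])/1e3@M.T
  for z in(.082,.006): print(z,proj(c,np.c_[sq+P[:2],np.full(4,z)]).round(0).tolist())
v=b2; w=v[190:340,180:330]; cv2.imwrite('pics/w3.png',cv2.resize(w,None,fx=4,fy=4,interpolation=cv2.INTER_CUBIC))
E
```

```text
26.500537037037038 16.524074074074075
t 9.2 p [0.5166 0.2299 0.1237] yaw -18.86 F [-0.07  0.35 -0.02] w 0.0297 g 0.0 q6 2.2
moment [-0.016  0.044 -0.001] about pinch axis 0.036
cap [0.50497815 0.2324298  0.106     ]
0.082 [[204.0, 218.0], [298.0, 218.0], [294.0, 299.0], [207.0, 299.0]]
0.006 [[218.0, 181.0], [284.0, 181.0], [282.0, 241.0], [220.0, 241.0]]
```

View pics/w3.png

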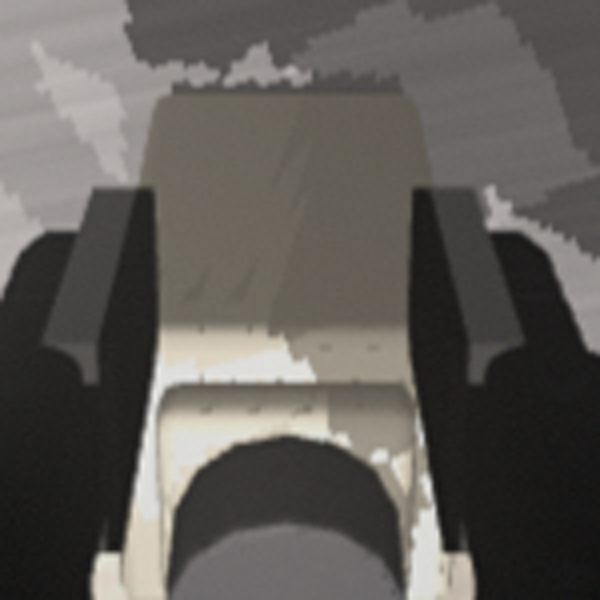

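```bash
python3 - <<'E'
from h import *
from scipy.optimize import least_squares
c=cams.get_calibration('wrist'); a=np.radians(-18.9); f=np.array([np.cos(a),np.sin(a),0]); l=np.array([-np.sin(a),np.cos(a),0]); up=np.array([0,0,1.])
def pts(p):
    F=np.array([p[0],p[1],p[2]]); t=p[3]; ax=np.cos(t)*up-np.sin(t)*f; n=np.cos(t)*f+np.sin(t)*up
    return [F, F+.076*ax, F-.024*n+.1*ax+.015*n]   # foot front mid, shoulder-line mid, cap far rim
obs=lambda rows: np.array([(180+290/4,190+r/4) for r in rows])
for rows in((95,327,523),):
    r=least_squares(lambda p:(proj(c,pts(p))-obs(rows)).ravel(),[.52,.23,.01,.2]); print(r.x.round(4),'tilt deg',np.degrees(r.x[3]),r.fun.round(1)); print(np.round(pts(r.x),3).tolist())
st()
E
```

```text
[0.5088 0.2304 0.0218 0.0267] tilt deg 1.530227243626892 [-0.6 -0.   0.   0.   0.3 -0. ]
[[0.509, 0.23, 0.022], [0.507, 0.231, 0.098], [0.498, 0.234, 0.122]]
t 9.2 p [0.5166 0.2299 0.1237] yaw -18.86 F [-0.07  0.35 -0.02] w 0.0297 g 0.0 q6 2.2
```

The bottle is upright but tipping slowly toward the robot, so I clamp again while following it.

>>> step_arm([
  {"dp": [-0.12,0.04,0],"yaw": 0,"grip": 0},
  {"dp": [0,0,0],"yaw": 0,"grip": 0},
])

```text
clock: 9.45
position: [0.491, 0.238, 0.1234]
ee_rot: [0.0, 0.987, -0.163, -0.0]
contact_force: [-0.0, -0.1, -0.2]
width: -0.0004
gripper_force: 0.0
```

```bash
python3 - <<'E'
from h import *
mom(); snap('wrist','w4'); mom()
E
```

```text
t 9.45 p [0.491  0.238  0.1234] yaw -18.8 F [-0.02 -0.15 -0.22] w -0.0004 g 0.0 q6 2.22
moment [ 0.    -0.014 -0.035] about pinch axis -0.013
t 9.5 p [0.4923 0.2379 0.1236] yaw -18.81 F [0.99 1.06 0.27] w 0.0 g 0.0 q6 2.22
moment [-0.094 -0.008  0.014] about pinch axis -0.038
```

View pics/w4.png

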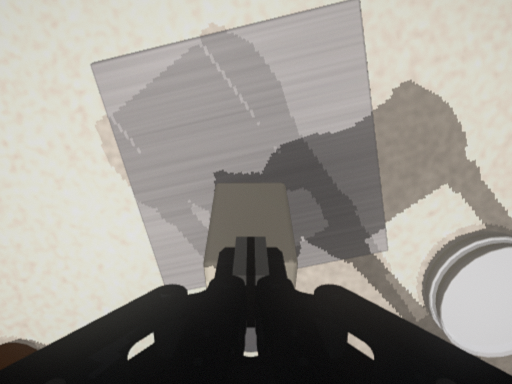

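The grip missed. The bottle has gone over backward, toward the robot, with its foot face at about (251,182). I raise the arm, open the gripper and locate the bottle.

>>> step_arm([
  {"dp": [0,0,0.2],"yaw": 0,"grip": 0},
  {"dp": [0,0,0.25],"yaw": 0,"grip": 0.3},
  {"dp": [-0.2,0.07,0.25],"yaw": 0,"grip": 1},
  {"dp": [-0.2,0.07,0],"yaw": 0,"grip": 1},
  {"dp": [0,0,0],"yaw": 0,"grip": 1},
])

```text
clock: 10.12
position: [0.4128, 0.2657, 0.2622]
ee_rot: [-0.001, 0.987, -0.163, 0.001]
contact_force: [0.2, -1.2, -0.3]
width: 0.0723
gripper_force: 0.0
```

>>> step_arm([
  {"dp": [0,0,0],"yaw": 0,"grip": 1},
  {"dp": [0,0,0],"yaw": 0,"grip": 1},
  {"dp": [0,0,0],"yaw": 0,"grip": 1},
])

```text
clock: 10.5
position: [0.415, 0.2649, 0.2605]
ee_rot: [0.0, 0.986, -0.164, -0.0]
contact_force: [0.3, -0.3, 0.9]
width: 0.0851
gripper_force: 0.0
```

```bash
python3 - <<'E'
from h import *
st(); im=cams.get_image('wrist'); cv2.imwrite('pics/raw_w5.png',im); st()
c=cams.get_calibration('wrist'); np.save('c5.npy',c,allow_pickle=True)
tr=proj(c,[[.607,.308,.006],[.594,.128,.006],[.412,.144,.006],[.431,.324,.006]]); print('tray px',tr.round(0).tolist())
print('above (.45,.25)',proj(c,[[.45,.25,.03]]))
b,g,r=[im[...,i].astype(int) for i in range(3)]; hsv=cv2.cvtColor(im,cv2.COLOR_BGR2HSV)
g=cv2.cvtColor(im,cv2.COLOR_BGR2GRAY); s=cv2.resize(g,(85,38),interpolation=cv2.INTER_AREA)
for row in s: print(''.join(' .:-=+*#%@'[min(9,v//26)] for v in row))
E
```

```text
t 10.5 p [0.415  0.2649 0.2605] yaw -18.92 F [ 0.28 -0.3   0.86] w 0.0851 g 0.0 q6 2.33
t 10.55 p [0.4148 0.2649 0.2605] yaw -18.91 F [0.47 0.15 0.93] w 0.0856 g 0.0 q6 2.33
tray px [[145.0, -7.0], [324.0, -62.0], [354.0, 128.0], [195.0, 164.0]]
above (.45,.25) [[251.82417595 128.82117212]]
+***********************+==+++++++++++++++++++=========+********************+***+++++
*************************+++++++++++++++++++======++++++**************************+**
*************************+++++++++++++++++++++++++++++++**************************+*+
**************************+++++++===++++++++++++++++++++*****************************
**************************+++++++======++++++++++++++++=*****************************
***************************++++==========++=+++++++++++++****************************
***************************+++=======+++++++**===++++++++****************************
****************************=========*++----+*--+++++++++****+***********************
-==+***********************+=========++-----:+--+++++++++***====+********************
::---=********************+++=====
[... 1748 characters left out ...]
  ...  :-=++=:---------
.:::-=***+:.     ..   ..+*********************************+...  ..      .-+=---:::---
     ==-:.            .=********************************+++=..            :--=.     .
                      -*******************************++++++=.                       
                      :+***************************+++++++++:                        
                       .+******+====++*******++=====+++++++:                         
                        .=***++:........:::.........=++++=.                          
                          :-...........................:-.                           
         .:.                                                            ..
```

The print shows a dark cap-like disc inside a light square at about (250,90), so the bottle may be standing after all. I zoom in numerically.

```bash
python3 - <<'E'
from h import *
c=np.load('c5.npy',allow_pickle=True).item(); im=cv2.imread('pics/raw_w5.png'); g=cv2.cvtColor(im,cv2.COLOR_BGR2GRAY)
s=cv2.resize(g[45:125,205:305],(100,40),interpolation=cv2.INTER_AREA)
for row in s: print(''.join(' .:-=+*#%@'[min(9,v//26)] for v in row))
P=back(c,[(250,90)],.106)[0]; print(P)
a=np.radians(-18.9);M=np.array([[np.cos(a),-np.sin(a)],[np.sin(a),np.cos(a)]]);sq=np.array([(24,24),(24,-24),(-24,-24),(-24,24)])/1e3@M.T
for z in(.082,.006): print(z,(proj(c,np.c_[sq+P[:2],np.full(4,z)])-[205,45]).round(0).tolist())
ang=np.linspace(0,6.28,9)[:8]
for z in(.106,): print((proj(c,np.c_[P[0]+.015*np.cos(ang),P[1]+.015*np.sin(ang),np.full(8,z)])-[205,45]).round(0).tolist())
E
```

```text
===============================+++++++++++++++++++++++++++++++++++++++++++++++++++++++++++++++++++++
==================================++++++++++++++++++++++++++++++++++++++++++++++++++++++++++++++++++
==================================+++++++++++++++++++++++++++++=+==+++++++++++++++++++++++++++++++++
=++==================================+++++++++++++++++++=+++++++++++++++++++++++++++++++++++++++++++
==+===================================+++++++++++++=++++++++++++++++++++++++++++++++++++++++++++++++
==========================================++++++++++++++++++++++++++++++++++++++++++++++++++++++++++
===========================================++==+++++++++++++++++++++++++++++++++++++++++++++++++++++
========++===============================================================++++++++++++++++=++========
====================+++++++++++++++++++++++++++++++++++++++++++++++++++++==+++++++==================
============+======+*****************************************************+===================++=++++
============++++===+*****************************************************+=-:-=---====++++
[... 2513 characters left out ...]
=====+++++++++++++++++
======================+++++++++++++++++++++++++++++++++++++++=+==++=++===============+++++++++++++==
=========================================================================================+++===-----
==========================================================================================+---------
=========================================================================================-----------
[0.48602079 0.23957437 0.106     ]
0.082 [[16.0, 15.0], [74.0, 15.0], [73.0, 74.0], [17.0, 74.0]]
0.006 [[22.0, 22.0], [68.0, 22.0], [67.0, 69.0], [23.0, 69.0]]
[[39.0, 26.0], [28.0, 36.0], [27.0, 51.0], [37.0, 63.0], [51.0, 64.0], [62.0, 54.0], [63.0, 38.0], [54.0, 27.0]]
```

The bottle is standing upright at about (0.486, 0.240), inside the tray. The cap disc and shoulder square match the vertical prediction and it is released. Next is the fastener.

>>> step_arm([
  {"dp": [0.08,-0.177,0],"yaw": 0.92,"grip": 1},
  {"dp": [0.08,-0.177,0],"yaw": 0.92,"grip": 1},
  {"dp": [0.08,-0.177,0],"yaw": 0.92,"grip": 1},
  {"dp": [0.08,-0.177,0],"yaw": 0.92,"grip": 1},
  {"dp": [0.08,-0.177,0],"yaw": 0.92,"grip": 1},
])

```text
clock: 11.18
position: [0.4948, 0.0867, 0.2608]
ee_rot: [0.0, 0.983, 0.181, -0.0]
contact_force: [-0.4, -0.2, 1.1]
width: 0.0853
gripper_force: 0.0
```

>>> step_arm([
  {"dp": [0.08,-0.177,0],"yaw": 0.92,"grip": 1},
  {"dp": [0.08,-0.177,0],"yaw": 0.92,"grip": 1},
  {"dp": [0.08,-0.177,0],"yaw": 0.92,"grip": 1},
  {"dp": [0.08,-0.177,0],"yaw": 0.92,"grip": 1},
  {"dp": [0.08,-0.177,0],"yaw": 0.92,"grip": 1},
])

```text
clock: 11.8
position: [0.5747, -0.0905, 0.2606]
ee_rot: [-0.0, 0.864, 0.503, -0.0]
contact_force: [-0.0, -0.2, -0.9]
width: 0.0856
gripper_force: 0.0
```

>>> step_arm([
  {"dp": [0,0,0],"yaw": 0,"grip": 1},
  {"dp": [0,0,0],"yaw": 0,"grip": 1},
  {"dp": [0,0,0],"yaw": 0,"grip": 1},
])

```text
clock: 12.18
position: [0.5737, -0.088, 0.2609]
ee_rot: [-0.0, 0.865, 0.502, -0.0]
contact_force: [-0.2, 0.4, -0.5]
width: 0.0857
gripper_force: 0.0
```

```bash
python3 - <<'E'
from h import *
st(); snap('wrist','w6',s=1.5); c=cams.get_calibration('wrist'); np.save('c6.npy',c,allow_pickle=True); st()
print(proj(c,[[.576,-.089,.123]])*1.5)
E
```

```text
t 12.18 p [ 0.5737 -0.088   0.2609] yaw 60.23 F [-0.24  0.43 -0.47] w 0.0857 g 0.0 q6 0.25
t 12.22 p [ 0.5737 -0.0879  0.2611] yaw 60.25 F [-0.31  0.07  0.32] w 0.0852 g 0.0 q6 0.25
[[379.48725233 281.1278985 ]]
```

View pics/w6.png

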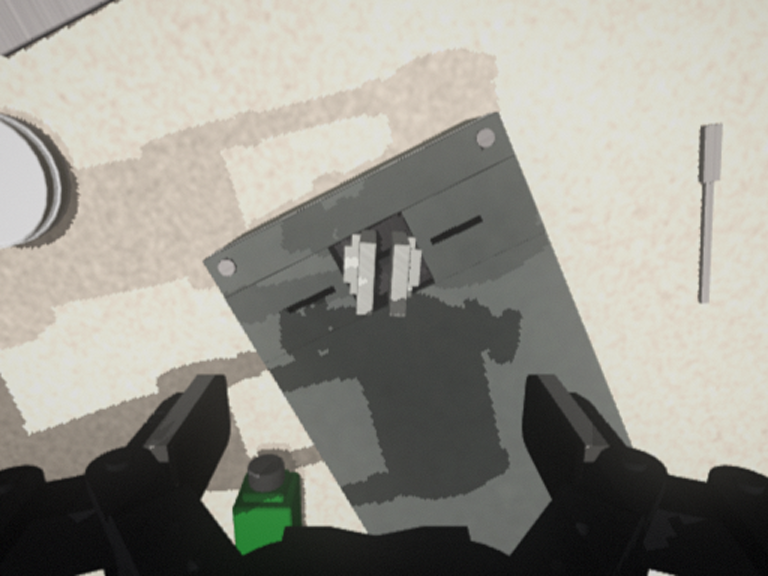

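The wrist picture shows the cheeks nearly in line with the tool: left top from (368,242) to (365,314), right top from (402,245) to (399,316). The index marks are at (457,230) and (310,299).

```bash
python3 - <<'E'
from h import *
c=np.load('c6.npy',allow_pickle=True).item()
p=back(c,np.array([(368,242),(365,314),(402,245),(399,316),(431,242),(482,218),(287,310),(335,289)])/1.5,[.123]*4+[.089]*4); print(p.round(4)[:,:2].tolist())
print('centre',p[:4].mean(0).round(4), 'marks mid',p[4:].mean(0).round(4))
an=lambda d:np.degrees(np.arctan2(d[1],d[0])); print('cheek',an(p[0]-p[1]),an(p[2]-p[3]),'marks',an(p[5]-p[6]))
E
```

```text
[[0.5813, -0.0677], [0.5601, -0.1012], [0.5958, -0.0779], [0.5755, -0.1113], [0.6096, -0.0917], [0.6419, -0.0939], [0.5133, -0.0852], [0.5458, -0.0883]]
centre [ 0.5781 -0.0895  0.123 ] marks mid [ 0.5777 -0.0898  0.089 ]
cheek 57.62944963348726 58.708730655962256 marks -3.8561237632654937
```

>>> step_arm([
  {"dp": [0.021,-0.009,0],"yaw": -0.23,"grip": 1},
  {"dp": [0,0,-0.2],"yaw": 0,"grip": 1},
  {"dp": [0,0,-0.25],"yaw": 0,"grip": 1},
  {"dp": [0,0,-0.24],"yaw": 0,"grip": 0.7},
  {"dp": [0,0,0],"yaw": 0,"grip": 0.5},
], squeeze=30)

```text
clock: 12.85
position: [0.5756, -0.0896, 0.1197]
ee_rot: [-0.003, 0.874, 0.486, -0.003]
contact_force: [-0.5, 0.3, -0.3]
width: 0.0516
gripper_force: 0.0
```

>>> step_arm([
  {"dp": [0,0,0],"yaw": 0,"grip": 0.4},
  {"dp": [0,0,0],"yaw": 0,"grip": 0},
  {"dp": [0,0,0],"yaw": 0,"grip": 0},
  {"dp": [0,0,0],"yaw": 0,"grip": 0},
])

```text
clock: 13.35
position: [0.577, -0.0894, 0.1254]
ee_rot: [-0.001, 0.874, 0.486, -0.0]
contact_force: [-5.8, 2.3, 1.9]
width: 0.026
gripper_force: 34.2
```

>>> step_arm([
  {"dp": [0,0,0],"yaw": -0.9,"grip": 0},
  {"dp": [0,0,0],"yaw": -0.9,"grip": 0},
  {"dp": [0,0,0],"yaw": -0.9,"grip": 0},
  {"dp": [0,0,0],"yaw": -0.9,"grip": 0},
])

```text
clock: 13.85
position: [0.5765, -0.089, 0.1254]
ee_rot: [-0.001, 0.972, 0.234, -0.001]
contact_force: [-6.2, 4.8, 3.7]
width: 0.0262
gripper_force: 34.3
```

>>> step_arm([
  {"dp": [0,0,0],"yaw": -0.9,"grip": 0},
  {"dp": [0,0,0],"yaw": -0.9,"grip": 0},
  {"dp": [0,0,0],"yaw": -0.9,"grip": 0},
  {"dp": [0,0,0],"yaw": -0.9,"grip": 0},
  {"dp": [0,0,0],"yaw": 0,"grip": 0},
])

```text
clock: 14.48
position: [0.5764, -0.0883, 0.1254]
ee_rot: [-0.002, 0.999, -0.033, -0.001]
contact_force: [-6.6, 6.2, 4.4]
width: 0.0267
gripper_force: 34.4
```

>>> step_arm([
  {"dp": [0,0,0],"yaw": 0,"grip": 0},
  {"dp": [0,0,0],"yaw": 0,"grip": 0},
])

```text
clock: 14.72
position: [0.5764, -0.0884, 0.1254]
ee_rot: [-0.002, 0.999, -0.032, -0.001]
contact_force: [-6.6, 5.8, 4.0]
width: 0.026
gripper_force: 34.4
```

```bash
python3 -c "
from h import *
st()"
```

```text
t 14.72 p [ 0.5764 -0.0884  0.1254] yaw -3.69 F [-6.57  5.81  3.98] w 0.026 g 34.4 q6 1.36
```

>>> step_arm([
  {"dp": [0,0,0],"yaw": 0,"grip": 0.5},
  {"dp": [0,0,0],"yaw": 0,"grip": 0.7},
  {"dp": [0,0,0.1],"yaw": 0,"grip": 0.8},
  {"dp": [0,0,0.3],"yaw": 0,"grip": 1},
  {"dp": [0,0,0.28],"yaw": 0,"grip": 1},
])

```text
clock: 15.35
position: [0.5789, -0.0911, 0.2614]
ee_rot: [0.0, 0.999, -0.032, 0.001]
contact_force: [1.0, 0.1, 0.3]
width: 0.0854
gripper_force: 0.0
```

>>> step_arm([
  {"dp": [0,0,0],"yaw": 0,"grip": 1},
  {"dp": [0,0,0],"yaw": 0,"grip": 1},
  {"dp": [0,0,0],"yaw": 0,"grip": 1},
])

```text
clock: 15.72
position: [0.5775, -0.0906, 0.2574]
ee_rot: [-0.0, 0.999, -0.032, -0.001]
contact_force: [-0.3, 0.3, -0.1]
width: 0.0856
gripper_force: 0.0
```

```bash
python3 - <<'E'
from h import *
st(); im=cams.get_image('wrist'); cv2.imwrite('pics/raw_w7.png',im); c=cams.get_calibration('wrist')
q=proj(c,[[.578,-.0897,.123]])[0]; print(q); x,y=q.astype(int)
g=cv2.cvtColor(im,cv2.COLOR_BGR2GRAY); s=cv2.resize(g[y-60:y+60,x-35:x+35],(105,60),interpolation=cv2.INTER_AREA)
for row in s: print(''.join(' .:-=+*#%@'[min(9,v//26)] for v in row))
E
```

```text
t 15.72 p [ 0.5775 -0.0906  0.2574] yaw -3.66 F [-0.29  0.3  -0.06] w 0.0856 g 0.0 q6 1.36
[248.03294076 189.05706721]
=========-======================================::.....:-=====================================--=========
=========-======================================::.....:-=====================================--=========
=========-======================================-:.....:-=====================================--=========
=========-======================================-:.....:-====================================---=========
=========-======================================-:.....:-=====================================--=========
=========-======================================-:.....:-=====================================--=========
=========-======================================-:.....:-=====================================--=========
=========---=====================================-------======================================--=========
=========---==================================================================================--=========
=========---===============
[... 4678 characters left out ...]
=======-::....::===================================-============
+++==+++========++=====++=======================-::....::================================================
===============+================================--:....::================================================
=================================================--....::================================================
=================================================--....::================================================
=================================================--------===================================-============
=========================================================================================================
```

The slot is in line with both marks. Now I press the panel with shut fingers at about (0.562, −0.235).

>>> step_arm([
  {"dp": [-0.02,-0.18,0],"yaw": 0,"grip": 0},
  {"dp": [-0.02,-0.18,0],"yaw": 0,"grip": 0},
  {"dp": [-0.02,-0.18,0],"yaw": 0,"grip": 0},
  {"dp": [-0.02,-0.18,0],"yaw": 0,"grip": 0},
  {"dp": [0,0,0],"yaw": 0,"grip": 0},
])

```text
clock: 16.4
position: [0.5616, -0.2369, 0.2573]
ee_rot: [-0.0, 0.999, -0.034, -0.001]
contact_force: [-0.4, 1.0, 0.5]
width: 0.0001
gripper_force: 0.0
```

>>> step_arm([
  {"dp": [0,0,-0.2],"yaw": 0,"grip": 0},
  {"dp": [0,0,-0.2],"yaw": 0,"grip": 0},
  {"dp": [0,0,-0.2],"yaw": 0,"grip": 0},
  {"dp": [0,0,-0.05],"yaw": 0,"grip": 0},
  {"dp": [0,0,0],"yaw": 0,"grip": 0},
])

```text
clock: 17.02
position: [0.5624, -0.234, 0.1287]
ee_rot: [-0.0, 1.0, -0.032, -0.001]
contact_force: [-0.0, 0.1, -0.1]
width: 0.0
gripper_force: 0.0
```

>>> step_arm([
  {"dp": [0,0,-0.03],"yaw": 0,"grip": 0},
  {"dp": [0,0,-0.02],"yaw": 0,"grip": 0},
  {"dp": [0,0,0],"yaw": 0,"grip": 0},
])

```text
clock: 17.4
position: [0.5623, -0.2347, 0.1193]
ee_rot: [0.0, 0.999, -0.032, 0.0]
contact_force: [0.1, -0.2, 0.3]
width: 0.0003
gripper_force: 0.0
```

>>> step_arm([
  {"dp": [0,0,-0.03],"yaw": 0,"grip": 0},
  {"dp": [0,0,-0.01],"yaw": 0,"grip": 0},
  {"dp": [0,0,0],"yaw": 0,"grip": 0},
])

```text
clock: 17.77
position: [0.5629, -0.235, 0.1121]
ee_rot: [0.0, 0.999, -0.032, 0.001]
contact_force: [-0.4, 0.8, 6.7]
width: -0.0004
gripper_force: 3.5
```

>>> step_arm([
  {"dp": [0,0,-0.02],"yaw": 0,"grip": 0},
  {"dp": [0,0,-0.01],"yaw": 0,"grip": 0},
  {"dp": [0,0,0],"yaw": 0,"grip": 0},
])

```text
clock: 18.15
position: [0.5629, -0.235, 0.1068]
ee_rot: [0.001, 0.999, -0.032, 0.001]
contact_force: [-1.9, 1.2, 9.7]
width: 0.0
gripper_force: 5.3
```

>>> step_arm([
  {"dp": [0,0,-0.015],"yaw": 0,"grip": 0},
  {"dp": [0,0,-0.01],"yaw": 0,"grip": 0},
  {"dp": [0,0,0],"yaw": 0,"grip": 0},
])

```text
clock: 18.52
position: [0.5629, -0.235, 0.1059]
ee_rot: [0.001, 0.999, -0.032, 0.002]
contact_force: [-6.4, 3.3, 30.8]
width: -0.0002
gripper_force: 15.2
```

The panel is home: the TCP stopped at 0.106 and the force jumped to 31 N, well above the 11 N spring. I let it settle briefly and hand in.

>>> step_arm([
  {"dp": [0,0,0],"yaw": 0,"grip": 0},
  {"dp": [0,0,0],"yaw": 0,"grip": 0},
])

```text
clock: 18.77
position: [0.5629, -0.235, 0.1059]
ee_rot: [0.001, 0.999, -0.032, 0.002]
contact_force: [-7.6, 4.2, 30.7]
width: -0.0001
gripper_force: 15.2
```

```bash
python3 -c "
from h import *
st(); print(ticket.sign_off())"
```

```text
t 18.77 p [ 0.5629 -0.235   0.1059] yaw -3.64 F [-7.6   4.25 30.73] w -0.0001 g 15.2 q6 1.13
the job is handed in; nothing more can be done
None
```

I handed the job in at 18.8 s, with no verdict returned: the bottle was upright on the tray and released when last checked (10.5 s), the slot is in line with the index marks, and the panel is held fully home with about 31 N.

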